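Close the steel sample tins and pile them under a weight

ROBOT

A 7-joint arm with a two-finger parallel gripper is mounted at the origin on the work surface. World frame = base frame: x ahead of the robot, y to its left, z up, the work surface at z = 0. Lengths are in m, angles in rad, forces in N, time in s.
With the tool pointing down it reaches from about 0.4 to 0.9 m from the base axis. Payload 5.5 kg.
Tool frame: the origin (TCP) lies midway between the tips of the shut fingers; the grasp point (between the pads) lies 19 mm behind it; x points along the fingers, y is the direction in which the jaws open and shut, and the axes are right-handed (so a half turn about x gives the same grasp; the last joint's range is limited). The gripper opens to 85 mm and grips with 20 to 120 N. Pads are 22 mm wide; open, the fingers measure 114 mm over their backs; the gripper's body (76 mm by 85 mm) begins 54 mm behind the grasp point. The pads swing forward as they close: fully open they stand 13 mm farther back than shut.
Start: joints at [1.381, 0.501, -0.427, 1.55, 0.221, 1.138, -0.21], TCP at [0.284, -0.584, 0.231] pointing down, gripper open.
Joint ranges: [-2.88, 2.88], [-0.31, 2.03], [-1.54, 1.56], [0.2, 2.42], [-1.41, 4.55], [0.19, 2.02], [-2.57, 2.57]. Speed limits (rad/s): [2.57, 2.57, 3.14, 3.14, 3.14, 3.14, 3.14].

INTERFACE

Orientations are given as a unit quaternion [x, y, z, w].
In Python, from station import ctrl gives the robot as it stands. Calls block until the motion is done:
- ctrl.move_ptp(position, orientation): joint-space move of the TCP to a pose.
- ctrl.move_linear(position, ori=None, v=0.15): straight line of the TCP; ori=None keeps the orientation; v is the mean speed in m/s.
- ctrl.set_joints(angles): joint-space move.
- ctrl.grip(opening): finger opening in m; the grip force is fixed at half the most; returns when the fingers have stopped.
- ctrl.pause(seconds).
- ctrl.solve_ik(position, orientation): joint angles nearest the present ones, or None.
- ctrl.sense(): the state.
- ctrl.get_image(name): name is "scene" or "top" or "wrist"; returns a dict with "image" (400x640x3 uint8, blue, green, red), "z_map" (400x640 float32, m along the optical axis (not along the pixel's ray), 0 where there is no reading), "camera_matrix" (3x3 intrinsics, pixels), "extrinsics" (4x4, takes a point from camera to world coordinates). Camera axes: x right, y down, z forward; pixel columns grow to the right and rows downward; lengths in m; the calibration is good to about 2 mm. A picture is of the moment at which its call begins.
A pose or a line that the arm cannot do raises ctrl.IKError and nothing moves.
- ctrl.close_job(): hands the job in, once; it reports no verdict.
Trained networks look in a picture, given as the dict that the camera call returned (one of the last four; its "shot" number tells which), for a name from the list of things; names that differ only in an ending like _2 or _b are one class to them, and where a whole thing is asked for, a point or a joint stands for the part that bears it (a point fixed in the world has none). Each returns a list of dicts, best first, with "p" (0 to 1); they miss things now and then, are a little off and sometimes report something else, mostly with a low value. They report only what shows in the picture. A call takes as long as a camera call. They do not tell look-alikes from the thing itself.
- ctrl.trace(picture, target): "region" (400x640 bool, what is visible of it) and "bbox" ([left, top, width, height] as shares, 0 to 1, of the picture: columns of its width, rows of its height, round what is visible of it).
- ctrl.landmark_of(picture, target): "point" ([column, row] as shares, 0 to 1, of the picture: columns of its width, rows of its height: a listed point, or the origin of a listed thing).
The state is a dict: "t": time; "joint_pos": joint angles; "qd": joint speeds; "joint_efforts": joint torques, N m; "tcp_pos": TCP position; "tcp_rot": TCP orientation; "contact_force": force on the tool from outside, world axes, zero at the start; "wrist_torque": the same for the moment, N m; "opening": finger opening in m.
Only numpy, scipy, OpenCV 4.12 (cv2) and the standard library are available. Lean on these libraries where they do the work, as an engineer would, in place of code of your own. Each camera call takes 0.05 s, during which the arm holds its last target.

TASK

Get the sample tins ready for the steriliser: first close every steel tin on the bench with the lid of its own shape and size, pressed fully home, and then stack the closed tins on the middle of the aluminium carrier plate in one neat upright pile, largest at the bottom and smallest on top, centred over one another and with the sides of the square tins parallel to the sides of the plate; last, stand the brass weight on the middle of the top lid to hold the pile down. Three or four tins are out, so there may be a spare lid, which may stay where it is; leave the glass beaker and the small blue-capped jar among them standing where they are.

Things in the scene. Friction and masses are not known exactly. Their poses are not given: they have to be found in the camera images.
- tin_a: the largest tin: open, square, stainless steel, 66 x 66 mm outside, 34 mm high, walls and floor 4 mm. Origin at the centre of its underside, z up; x and y square to its sides. It may be absent; its lid then is a spare.
- lid_a: square stainless steel lid of tin_a, flat on top: a plate 64 x 64 mm, 10 mm thick, with a plug below it 54 x 54 mm, 7 mm deep, that drops into the tin (2 mm of play all round) until the plate rests on the rim; it lies plug down. Origin at the centre of the plug's underside (27 mm above the tin's underside when closed), z up; x and y square to its sides. A closed tin is 44 mm high.
- tin_b: the second largest tin: open, round, stainless steel, 60 mm in diameter outside, 34 mm high, walls and floor 4 mm. Origin at the centre of its underside, z up. It may be absent; its lid then is a spare.
- lid_b: round stainless steel lid of tin_b, flat on top: a plate 58 mm in diameter, 10 mm thick, with a plug below it 48 mm in diameter, 7 mm deep, that drops into the tin (2 mm of play all round) until the plate rests on the rim; it lies plug down. Origin at the centre of the plug's underside (27 mm above the tin's underside when closed), z up. A closed tin is 44 mm high.
- tin_c: the third largest tin: open, square, stainless steel, 46 x 46 mm outside, 34 mm high, walls and floor 4 mm. Origin at the centre of its underside, z up; x and y square to its sides. It may be absent; its lid then is a spare.
- lid_c: square stainless steel lid of tin_c, flat on top: a plate 44 x 44 mm, 10 mm thick, with a plug below it 34 x 34 mm, 7 mm deep, that drops into the tin (2 mm of play all round) until the plate rests on the rim; it lies plug down. Origin at the centre of the plug's underside (27 mm above the tin's underside when closed), z up; x and y square to its sides. A closed tin is 44 mm high.
- tin_d: the smallest tin: open, round, stainless steel, 40 mm in diameter outside, 34 mm high, walls and floor 4 mm. Origin at the centre of its underside, z up. It may be absent; its lid then is a spare.
- lid_d: round stainless steel lid of tin_d, flat on top: a plate 38 mm in diameter, 10 mm thick, with a plug below it 28 mm in diameter, 7 mm deep, that drops into the tin (2 mm of play all round) until the plate rests on the rim; it lies plug down. Origin at the centre of the plug's underside (27 mm above the tin's underside when closed), z up. A closed tin is 44 mm high.
- carrier: fixed square aluminium carrier plate, 130 x 130 mm, top 12 mm above the bench, on a red mat 170 x 170 mm. Origin on the bench at its centre; x and y square to its sides.
- carrier_mid (a point): middle of the carrier plate's top face.
- weight: plain brass hold-down weight, a solid cylinder 36 mm in diameter, 28 mm high, about 0.2 kg, standing upright. Origin at the centre of its underside, z up.
- beaker: bystander, to be left alone: small glass beaker, 42 mm wide, 48 mm high, upright. Origin at the centre of its underside.
- jar: bystander, to be left alone: small glass jar with a blue cap, 38 mm wide, 50 mm high, upright. Origin at the centre of its underside.
Mind the look-alikes: they are no part of the job. What is shaped like the lid_b but purple or turquoise is not meant.

How it is judged:
By the outcome, as a careful person would: the job done as asked, in the order asked, and still so for the second after the job is handed in, with the robot touching nothing.
Of tin_a, tin_b, tin_c, tin_d only 3 to 4 are there at a start; the rules pass over those that are not, and their reading is None.
At some moment in a run one of lid_a, lid_b, lid_c, lid_d may be knocked a few centimetres aside while the robot is not near it.
It also fails if it takes over 210 s, if anything falls off the work surface, if the arm or the gripper's body presses on something with over 40 N, if the wrist force passes 120 N, or if a joint passes its speed limit or range.

## Working session

There is one attempt and no reset: what is moved stays moved. The work goes in short steps, each a Python script; the robot and the scene stay as the last script left them, time stands still between calls to the robot, and variables do not carry over. Pictures are saved under pics/ and viewed, and the job is handed in when it is done.

```bash
ls; mkdir -p pics; python3 - <<'E'
from station import ctrl
import cv2,numpy as np
s=ctrl.sense();print(s['t'],s['tcp_pos'],s['tcp_rot'],s['opening'])
for n in ['scene','top','wrist']:
    d=ctrl.get_image(n);cv2.imwrite(f'pics/{n}0.png',d['image']);print(n,d['camera_matrix'].tolist(),np.round(d['extrinsics'],3).tolist())
E
```

```text
pics
0.0 [ 0.28399234 -0.58388718  0.23025241] [-0.68891714 -0.15942139  0.68920048 -0.15805284] 0.08540610510137722
scene [[449.0376553623069, 0.0, 322.82518462453925], [0.0, 449.0376553623069, 208.10653060716413], [0.0, 0.0, 1.0]] [[-0.354, 0.548, -0.758, 1.359], [0.935, 0.206, -0.288, 0.335], [-0.002, -0.81, -0.586, 0.698], [0.0, 0.0, 0.0, 1.0]]
top [[511.5805350493172, 0.0, 321.44677823322087], [0.0, 511.5805350493172, 190.46470845479112], [0.0, 0.0, 1.0]] [[-0.064, -0.976, 0.21, 0.232], [-0.998, 0.062, -0.015, 0.005], [0.002, -0.211, -0.977, 1.239], [0.0, 0.0, 0.0, 1.0]]
wrist [[300.953173812149, 0.0, 317.5168391235706], [0.0, 300.953173812149, 200.8865961848069], [0.0, 0.0, 1.0]] [[0.438, -0.85, -0.293, 0.359], [-0.899, -0.415, -0.141, -0.547], [-0.002, 0.325, -0.946, 0.373], [0.0, 0.0, 0.0, 1.0]]
```

View pics/top0.png

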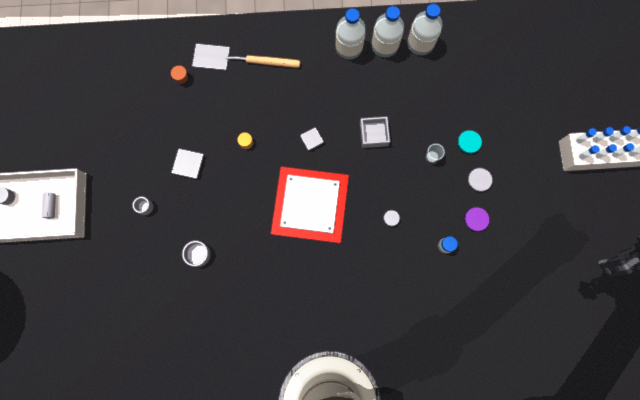

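View pics/scene0.png

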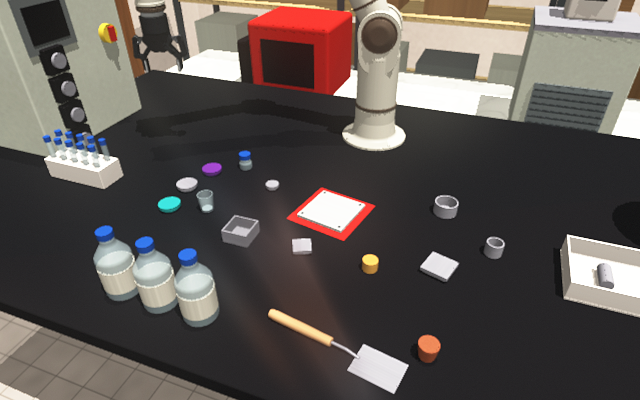

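View pics/wrist0.png

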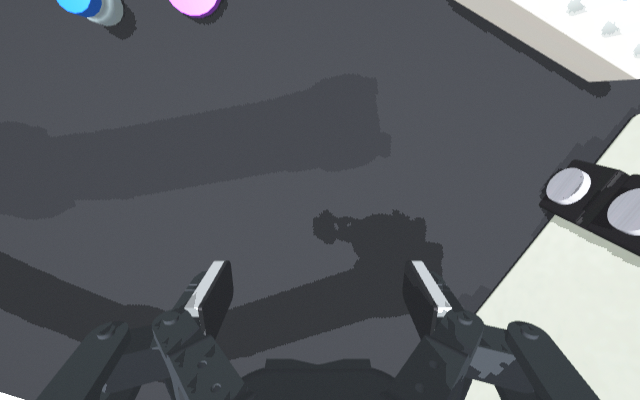

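The top view shows tin_a at about (375,132), tin_b (196,254) and tin_d (143,206). The lids are a (188,164), c (312,139), b (480,180, grey between the turquoise and purple look-alikes) and d (392,218). The weight is at (245,141), the beaker at (435,155), the jar at (448,245) and the carrier at (311,204). tin_c looks absent.

```bash
cat > h.py <<'E'
from station import ctrl
import cv2,numpy as np
from scipy.spatial.transform import Rotation as R
def q(a):
    x=np.array([0,0,-1.]);y=np.array([np.cos(a),np.sin(a),0]);z=np.cross(x,y)
    return R.from_matrix(np.c_[x,y,z]).as_quat()
def world(d,zpl=None):
    """per-pixel world points from depth"""
    K=d['camera_matrix'];E=d['extrinsics'];v,u=np.mgrid[:400,:640]
    Z=d['z_map'];P=np.stack([(u-K[0,2])/K[0,0]*Z,(v-K[1,2])/K[1,1]*Z,Z],-1)
    W=P@E[:3,:3].T+E[:3,3];W[Z==0]=np.nan;return W
def ray(d,px,z):
    K=d['camera_matrix'];E=d['extrinsics'];px=np.atleast_2d(px).astype(float)
    D=np.c_[(px[:,0]-K[0,2])/K[0,0],(px[:,1]-K[1,2])/K[1,1],np.ones(len(px))]@E[:3,:3].T
    o=E[:3,3];t=(z-o[2])/D[:,2];return o+D*t[:,None]
def pix(d,p):
    K=d['camera_matrix'];E=d['extrinsics'];c=(np.asarray(p)-E[:3,3])@E[:3,:3];return K[0,0]*c[0]/c[2]+K[0,2],K[1,1]*c[1]/c[2]+K[1,2]
E
python3 - <<'E'
from h import *
d=ctrl.get_image('top')
for n in ['tin_a','lid_a','weight','carrier','beaker','jar']:
    for r in ctrl.trace(d,n)[:7]:
        b=np.array(r['bbox'])*[640,400,640,400]
        W=world(d)[r['region']];zt=np.nanpercentile(W[:,2],90)
        S=W[W[:,2]>zt-.006]
        print(n,round(r['p'],2),b.round(),np.nanmean(S,0).round(3),np.ptp(S[:,:2],axis=0).round(3),round(zt,3))
E
```

```text
tin_a 0.97 [362. 116.  28.  31.] [ 0.637 -0.156  0.032] [0.069 0.067] 0.032
tin_a 0.8 [183. 243.  28.  25.] [0.361 0.293 0.032] [0.057 0.058] 0.032
tin_a 0.77 [133. 197.  21.  18.] [0.485 0.421 0.032] [0.038 0.04 ] 0.033
lid_a 0.92 [172. 149.  31.  32.] [0.585 0.313 0.016] [0.072 0.075] 0.019
lid_a 0.86 [459. 131.  22.  21.] [ 0.598 -0.391  0.016] [0.056 0.057] 0.018
lid_a 0.86 [464. 206.  28.  26.] [ 0.402 -0.385  0.016] [0.057 0.057] 0.018
lid_a 0.71 [465. 164.  25.  27.] [ 0.499 -0.404  0.016] [0.057 0.056] 0.018
lid_a 0.55 [295. 130.  28.  20.] [0.63  0.002 0.016] [0.052 0.052] 0.019
lid_a 0.55 [385. 212.  17.  14.] [ 0.417 -0.179  0.016] [0.038 0.037] 0.018
weight 0.64 [236. 131.  18.  20.] [0.634 0.169 0.027] [0.034 0.033] 0.029
carrier 0.95 [271. 168.  76.  72.] [0.466 0.017 0.011] [0.149 0.173] 0.013
jar 0.66 [437. 238.  20.  14.] [ 0.344 -0.303  0.048] [0.033 0.033] 0.05
```

```bash
cat >> h.py <<'E'
def sol(p,a):
    """best of the two equivalent yaws"""
    s=np.array(ctrl.sense()['joint_pos']);best=None
    for k in (-2,-1,0,1,2):
        aa=a+np.pi*k
        if abs(aa)>2*np.pi: continue
        j=ctrl.solve_ik(list(p),list(q(aa)))
        if j is None: continue
        c=np.max(np.abs(np.array(j)-s))
        if best is None or c<best[0]-1e-3: best=(c,aa,j)
    return best
def go(p,a):
    b=sol(p,a)
    if b is None: raise Exception(f'no ik {p} {a}')
    ctrl.move_ptp(list(p),list(q(b[1])));return b[1]
def lin(p,v=.15): ctrl.move_linear(list(map(float,p)),v=v)
def fit(d,xy,zt,square,rad=.05,tag=None,tol=.005):
    W=world(d);m=(np.abs(W[...,2]-zt)<tol)&(np.hypot(W[...,0]-xy[0],W[...,1]-xy[1])<rad)
    m=cv2.morphologyEx(m.astype(np.uint8),cv2.MORPH_OPEN,np.ones((2,2),np.uint8)) if zt<.02 else m.astype(np.uint8)
    cs,_=cv2.findContours(m,cv2.RETR_EXTERNAL,cv2.CHAIN_APPROX_NONE)
    c=max(cs,key=lambda c:cv2.contourArea(cv2.convexHull(c)))
    w=ray(d,c[:,0,:],zt)[:,:2];hull=cv2.convexHull((w*1000).astype(np.float32))
    if square:
        (cx,cy),(a,b),an=cv2.minAreaRect(hull);r=(cx/1e3,cy/1e3,np.deg2rad((an+45)%90-45),(a,b))
    else:
        # least-squares circle
        A=np.c_[2*w,np.ones(len(w))];s=np.linalg.lstsq(A,(w**2).sum(1),rcond=None)[0]
        r=(s[0],s[1],0,2e3*np.sqrt(s[2]+s[0]**2+s[1]**2))
    if tag:
        im=d['image'].copy();cv2.drawContours(im,[c],-1,(0,0,255),1);u=pix(d,[r[0],r[1],zt]);cv2.circle(im,(int(u[0]),int(u[1])),3,(0,255,0),-1);cv2.imwrite(f'pics/{tag}.png',im)
    return r
def look(xy,zt,square,a,tag=None,rad=.05,h=.10,move=True,tol=.005):
    if move: a=go([xy[0],xy[1],zt+h],a)
    d=ctrl.get_image('wrist');r=fit(d,xy,zt,square,rad,tag,tol)
    s=ctrl.sense();print(tag,'fit',np.round(r[:3],4),np.round(r[3],1),'yaw',round(a,2),'tcp',np.round(s['tcp_pos'],4),'t',round(s['t'],1));return r,a
E
python3 - <<'E'
from h import *
for n,p in dict(lid_b=(.499,-.404),lid_d=(.417,-.179),lid_a=(.585,.313),tin_a=(.637,-.156),tin_b=(.361,.293),tin_d=(.485,.421),car=(.466,.017),w=(.634,.169)).items():
    print(n,[ (sol([*p,z],a) or [None]*2)[1] for a in (0,np.pi/2) for z in (.0,.2)])
look((.499,-.404),.017,False,np.pi/2,'w_lidb')
E
```

```text
lid_b [-6.283185307179586, -6.283185307179586, -1.5707963267948966, -1.5707963267948966]
lid_d [-6.283185307179586, -6.283185307179586, -4.71238898038469, -1.5707963267948966]
lid_a [-6.283185307179586, -6.283185307179586, -4.71238898038469, -4.71238898038469]
tin_a [-6.283185307179586, -6.283185307179586, -4.71238898038469, -1.5707963267948966]
tin_b [-6.283185307179586, -6.283185307179586, -4.71238898038469, -4.71238898038469]
tin_d [-6.283185307179586, -6.283185307179586, -4.71238898038469, -4.71238898038469]
car [-6.283185307179586, -6.283185307179586, -4.71238898038469, -4.71238898038469]
w [-6.283185307179586, -6.283185307179586, -4.71238898038469, -4.71238898038469]
w_lidb fit [ 0.499  -0.4054  0.    ] 57.0 yaw -1.57 tcp [ 0.4979 -0.4063  0.1175] t 1.7
```

View pics/w_lidb.png

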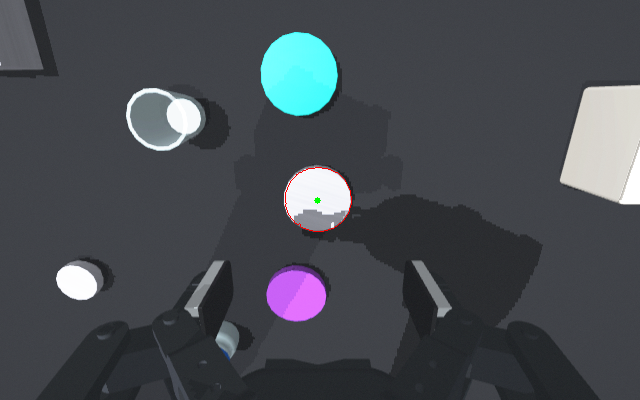

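The wrist view confirms lid_b at (317,200), turquoise at (299,74), purple at (296,295), the beaker at (165,118) and lid_d at (80,280). Next I'll check the wrist camera's bias with a half-turn and find the fingertip height by touch.

```bash
python3 - <<'E'
from h import *
ctrl.pause(.3);print(ctrl.sense()['tcp_pos'])
p=[.499,-.4055,.117]
print(ctrl.solve_ik(p,list(q(np.pi/2))) is not None)
try:
    ctrl.move_ptp(p,list(q(np.pi/2)));ctrl.pause(.2);look(p,.017,False,1.57,'w_lidb2',move=False)
except Exception as e: print(e)
ctrl.grip(.058);print('op',ctrl.sense()['opening'])
go([.46,-.285,.06],np.pi/2);ctrl.pause(.3)
s=ctrl.sense();f0=np.array(s['contact_force']);print(s['tcp_pos'],f0)
lin([.46,-.285,.012],.1);ctrl.pause(.2);z=.012
f0=np.array(ctrl.sense()['contact_force'])
while z>-.02:
    z-=.0015;lin([.46,-.285,z],.02);s=ctrl.sense();f=np.array(s['contact_force'])-f0
    if abs(f[2])>3: break
print('touch',z,s['tcp_pos'],f,s['t'])
lin([.46,-.285,.03],.1)
E
```

```text
[ 0.49852389 -0.40486415  0.11728516]
True
w_lidb2 fit [ 0.4988 -0.4035  0.    ] 57.0 yaw 1.57 tcp [ 0.499  -0.4054  0.117 ] t 4.5
op 0.058603171842146896
[ 0.46053235 -0.28593773  0.06032998] [-0.49523569  0.24878057  0.21594115]
touch -0.005999999999999998 [ 0.46014976 -0.28501222 -0.0045533 ] [-5.00344066  0.11425793 13.92652856] 9.6417
```

```bash
cat >> h.py <<'E'
import json,os
DB='db.json'
def db(): return json.load(open(DB)) if os.path.exists(DB) else {}
def put(k,v):
    D=db();D[k]=[float(x) for x in v];json.dump(D,open(DB,'w'))
def meas(name,xy,zt,square,a,**k):
    r,a=look(xy,zt,square,a,tag='m_'+name,**k)
    c=np.array(r[:2])-.00095*np.array([np.cos(a),np.sin(a)])
    put(name,[*c,r[2]]);return c,r[2],a
E
python3 - <<'E'
from h import *
ctrl.grip(.085)
H=np.pi/2
meas('tin_a',(.637,-.156),.034,True,H)
meas('carrier',(.466,.017),.012,True,H,rad=.11,h=.15,tol=.004)
meas('weight',(.634,.169),.028,False,H)
meas('tin_d',(.485,.421),.034,False,H)
meas('tin_b',(.361,.293),.034,False,H)
meas('lid_a',(.585,.313),.017,True,H)
print(db())
ims=[cv2.imread(f'pics/m_{n}.png')[::2,::2] for n in ['tin_a','carrier','weight','tin_d','tin_b','lid_a']]
cv2.imwrite('pics/tour.png',np.vstack([np.hstack(ims[:2]),np.hstack(ims[2:4]),np.hstack(ims[4:])]))
E
```

```text
m_tin_a fit [ 0.6351 -0.1543  0.0022] [66.5 66.4] yaw -4.71 tcp [ 0.6354 -0.1584  0.1324] t 11.6
m_carrier fit [ 0.4663  0.019  -0.1886] [129.1 129.6] yaw -4.71 tcp [0.4675 0.0156 0.162 ] t 12.6
m_weight fit [0.6337 0.1702 0.    ] 34.9 yaw -4.71 tcp [0.6339 0.1672 0.1278] t 13.5
m_tin_d fit [0.4836 0.4233 0.    ] 39.0 yaw -4.71 tcp [0.4873 0.4187 0.1336] t 14.7
m_tin_b fit [0.3589 0.295  0.    ] 58.9 yaw -4.71 tcp [0.3628 0.2932 0.1345] t 15.5
m_lid_a fit [ 0.5851  0.316  -0.2829] [63.7 64.7] yaw -4.71 tcp [0.5831 0.3144 0.1173] t 16.4
{'tin_a': [0.635082275390625, -0.15524191589355468, 0.0022407639755439557], 'carrier': [0.46626455688476565, 0.018050465393066407, -0.1885563325514632], 'weight': [0.6337043690712122, 0.16924832823737956, 0.0], 'tin_d': [0.48356890695272897, 0.4223553281945197, 0.0], 'tin_b': [0.35890210641665926, 0.29408507488247543, 0.0], 'lid_a': [0.585073486328125, 0.3150676086425781, -0.2829479494896322]}
```

View pics/tour.png

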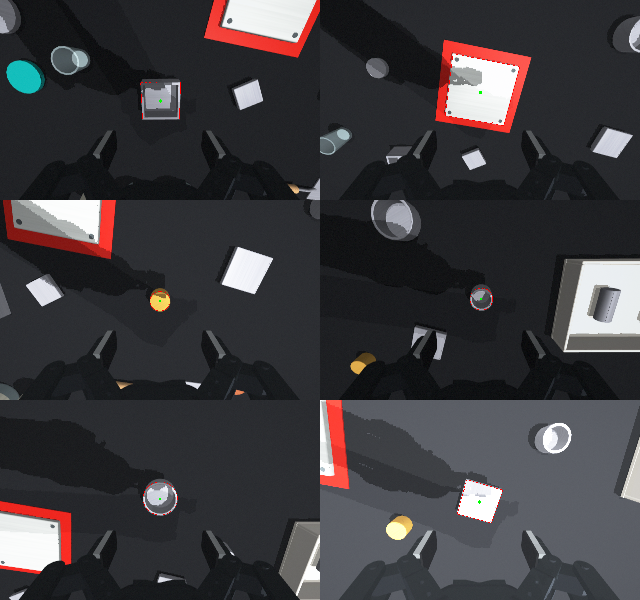

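```bash
cat >> h.py <<'E'
def ret(w): return .013*(w/.085)**2.75
def st(m=''):
    s=ctrl.sense();print(m,'t',round(s['t'],1),'tcp',np.round(s['tcp_pos'],4),'F',np.round(s['contact_force'],1),'op',round(s['opening'],4));return s
def pick(c,a,w,tipz,up=.12,slack=.014):
    z=tipz-ret(w);ctrl.grip(min(.085,w+slack))
    a=go([c[0],c[1],z+.06],a);ctrl.pause(.3)
    lin([c[0],c[1],z],.08);ctrl.pause(.25);st('down')
    ctrl.grip(w-.006);ctrl.pause(.2);s=st('grip')
    if abs(s['opening']-w)>.004: print('!!! BAD GRIP')
    lin([c[0],c[1],up],.12);st('up');return a
def lidon(c,a,w,tipz,press=18):
    zs=tipz-ret(w)+.027
    a=go([c[0],c[1],zs+.06],a);ctrl.pause(.4)
    lin([c[0],c[1],zs+.011],.08);ctrl.pause(.2);s=st('above');f0=s['contact_force'][2]
    z=zs+.011
    while z>zs+.0008:
        z-=.002;lin([c[0],c[1],max(z,zs+.0005)],.03);s=ctrl.sense()
        if s['contact_force'][2]-f0>12: print('contact at',z-zs,s['contact_force']);break
    st('low');ctrl.grip(min(.085,w+.012));ctrl.pause(.2)
    lin([c[0],c[1],.085],.12);ctrl.grip(0.0)
    lin([c[0],c[1],.052],.08);ctrl.pause(.2);f0=ctrl.sense()['contact_force'][2];z=.052
    while z>.036:
        z-=.001;lin([c[0],c[1],z],.03);s=ctrl.sense()
        if s['contact_force'][2]-f0>press: break
    st('pressed cmd z %.4f df %.1f'%(z,s['contact_force'][2]-f0))
    lin([c[0],c[1],.12],.15);ctrl.grip(.085)
E
sed -i 's/    if move: a=go(\[xy\[0\],xy\[1\],zt+h\],a)/    if move: a=go([xy[0],xy[1],zt+h],a);ctrl.pause(.3)/' h.py
python3 - <<'E'
from h import *
c,yaw,_=meas('lid_a',(.585,.315),.017,True,-.283+np.pi/2)
pick(c,yaw+np.pi/2,.064,.0095)
d=ctrl.get_image('wrist');cv2.imwrite('pics/held_a.png',d['image'])
E
```

```text
m_lid_a fit [ 0.5852  0.316  -0.2814] [63.7 64.1] yaw -5.0 tcp [0.5849 0.3149 0.1169] t 17.2
down t 19.2 tcp [0.5853 0.3152 0.0041] F [ 0.5 -0.7 -0.2] op 0.0778
grip t 19.7 tcp [0.5854 0.3155 0.0045] F [-0.4 -0.7  5.2] op 0.0619
up t 20.8 tcp [0.5845 0.3145 0.119 ] F [-0.8 -0.  -0.7] op 0.0616
```

View pics/held_a.png

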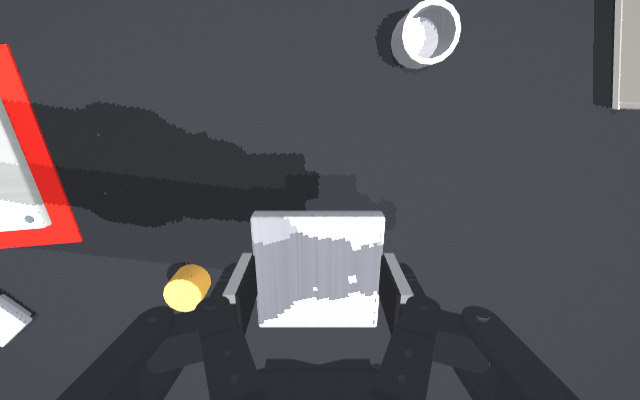

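```bash
python3 - <<'E'
from h import *
x,y,t=db()['tin_a']
lidon([x,y],t+np.pi/2,.064,.0095)
d=ctrl.get_image('wrist');cv2.imwrite('pics/on_a.png',d['image'])
E
```

```text
above t 23.9 tcp [ 0.6356 -0.1553  0.0422] F [-0.4  0.5 -1.2] op 0.0619
low t 25.4 tcp [ 0.6352 -0.1552  0.0315] F [-2.3 -0.5  4.7] op 0.0621
pressed cmd z 0.0410 df 19.9 t 30.7 tcp [ 0.6354 -0.1552  0.0441] F [-7.6 -0.1 19.7] op 0.0001
```

View pics/on_a.png

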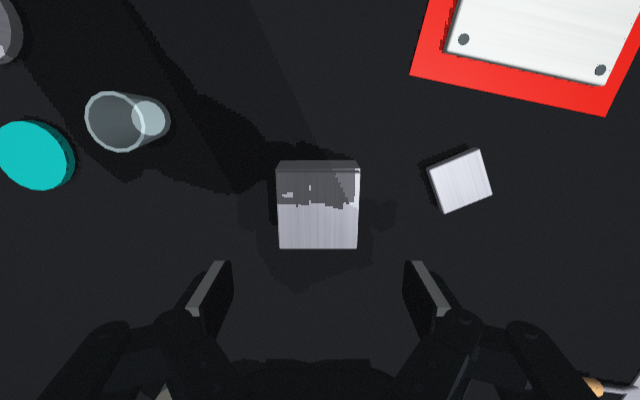

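tin_a is closed, with its lid square in the picture at (317,205). Pressing stopped at 44.1 mm, so it is fully seated. Now lid_b.

```bash
python3 - <<'E'
from h import *
c,_,a=meas('lid_b',(.499,-.4045),.017,False,np.pi/2)
im=cv2.imread('pics/m_lid_b.png');p=im[195:215,305:330].reshape(-1,3).mean(0);print('colour',p)
pick(c,a,.058,.0095)
x,y,t=db()['tin_b']
lidon([x,y],np.pi/2,.058,.0095)
d=ctrl.get_image('wrist');cv2.imwrite('pics/on_b.png',d['image'])
E
```

```text
m_lid_b fit [ 0.4987 -0.4035  0.    ] 56.9 yaw -4.71 tcp [ 0.4997 -0.4036  0.1171] t 33.7
colour [230.718 239.244 222.916]
down t 35.8 tcp [ 0.499  -0.4047  0.0055] F [-0.6  0.3 -0.5] op 0.0717
grip t 36.2 tcp [ 0.4991 -0.4047  0.006 ] F [-0.8  1.1  5.5] op 0.0552
up t 37.4 tcp [ 0.4981 -0.4043  0.119 ] F [ 0.  -1.   0.1] op 0.0549
above t 41.2 tcp [0.3592 0.2943 0.0434] F [-0.6  0.2 -0.5] op 0.0554
low t 42.8 tcp [0.3591 0.2943 0.033 ] F [-1.2 -1.1  6.3] op 0.0548
pressed cmd z 0.0420 df 29.6 t 47.8 tcp [0.359  0.2943 0.044 ] F [-4.7 -7.8 29. ] op -0.0002
```

View pics/on_b.png

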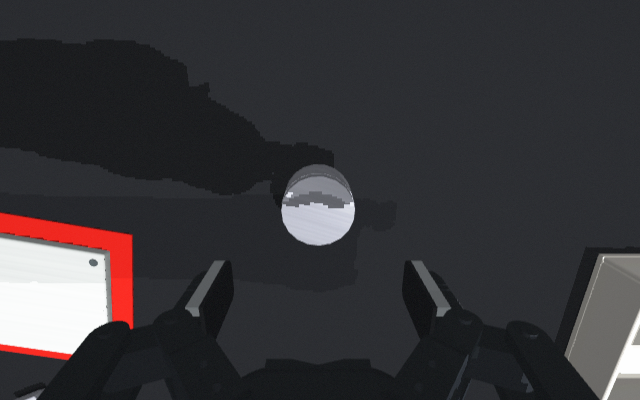

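tin_b is closed too, at (318,208), pressing stopped at 44.0 mm. Now lid_d.

```bash
python3 - <<'E'
from h import *
c,_,a=meas('lid_d',(.417,-.179),.017,False,np.pi/2,rad=.07)
pick(c,a,.038,.0098)
d=ctrl.get_image('wrist');cv2.imwrite('pics/held_d.png',d['image'])
x,y,t=db()['tin_d']
lidon([x,y],np.pi/2,.038,.0098,press=15)
d=ctrl.get_image('wrist');cv2.imwrite('pics/on_d.png',d['image'])
cv2.imwrite('pics/d2.png',np.hstack([cv2.imread('pics/held_d.png')[100:,120:520],d['image'][100:,120:520]]))
E
```

```text
m_lid_d fit [ 0.4168 -0.1766  0.    ] 37.2 yaw -4.71 tcp [ 0.4172 -0.1786  0.117 ] t 51.4
down t 53.5 tcp [ 0.417  -0.1777  0.0087] F [ 1.   0.3 -1. ] op 0.0517
grip t 54.1 tcp [ 0.4169 -0.1777  0.0091] F [-1.5  0.1  7. ] op 0.0348
up t 55.1 tcp [ 0.4163 -0.1775  0.1194] F [-0.4  0.  -0.4] op 0.0346
above t 58.7 tcp [0.4839 0.4227 0.047 ] F [-0.3  1.  -0.2] op 0.035
low t 60.2 tcp [0.4835 0.4224 0.0362] F [-1.4 -0.8  4.3] op 0.035
pressed cmd z 0.0410 df 18.7 t 65.3 tcp [0.4838 0.4228 0.0441] F [-3.1 -5.9 19.6] op -0.0002
```

View pics/d2.png

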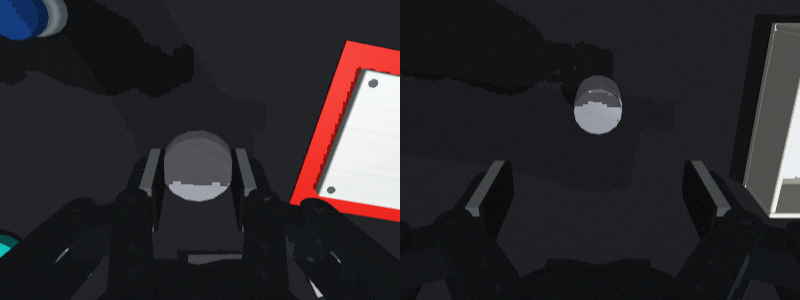

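All three tins are closed, each lid pressed to 44.1 mm or less. Next I'll re-measure the carrier with two half-turn views and stack tin_a.

```bash
cat >> h.py <<'E'
def squeeze(c,a,w,tipz,top):
    z=tipz-ret(w);ctrl.grip(min(.085,w+.014))
    go([c[0],c[1],top+.03],a);ctrl.pause(.3);lin([c[0],c[1],z],.1);ctrl.pause(.25)
    ctrl.grip(w-.006);st('squeeze');ctrl.grip(min(.085,w+.014));lin([c[0],c[1],top+.02],.12)
def setdown(c,a,w,tipz,base,clear,hold=None):
    zs=tipz-ret(w)+base
    a=go([c[0],c[1],max(zs+.06,clear)],a);ctrl.pause(.5)
    lin([c[0],c[1],zs+.012],.06);ctrl.pause(.3);s=st('above');f0=s['contact_force'][2];z=zs+.012
    while z>zs-.003:
        z-=.001;lin([c[0],c[1],z],.02);s=ctrl.sense()
        if s['contact_force'][2]-f0>4: break
    st('low dz %.4f'%(z-zs));ctrl.grip(min(.085,w+.014));ctrl.pause(.2);lin([c[0],c[1],max(clear,zs+.08)],.1);st('clear')
E
python3 - <<'E'
from h import *
y0=-.1886
rs=[]
for a in (y0+np.pi/2,y0-np.pi/2):
    p=[.466,.018,.17];j=ctrl.solve_ik(p,list(q(a)))
    if j is None: print('noik',a);continue
    ctrl.move_ptp(p,list(q(a)));ctrl.pause(.3);r,_=look(p[:2],.012,True,a,'car%d'%len(rs),rad=.11,move=False,tol=.004)
    rs.append(r[:3])
rs=np.array(rs);print(rs)
if len(rs)==2: put('carrier',rs.mean(0));print(rs.mean(0))
E
```

```text
car0 fit [ 0.4665  0.019  -0.1882] [129.2 129.6] yaw 1.38 tcp [0.4661 0.0186 0.17  ] t 68.7
car1 fit [ 0.4665  0.019  -0.1882] [129.3 129.6] yaw -1.76 tcp [0.466 0.018 0.17 ] t 69.3
[[ 0.46647141  0.0189589  -0.1881763 ]
 [ 0.46652454  0.0189679  -0.18823329]]
[ 0.46649797  0.0189634  -0.1882048 ]
```

```bash
python3 - <<'E'
from h import *
s=ctrl.sense();print(s['tcp_rot'],q(-.1882-np.pi/2),s['joint_pos'])
M=R.from_quat(s['tcp_rot']).as_matrix();print(M[:,1])
for a in (-.1882-np.pi/2,-.1882+np.pi/2,-.1882,-.1882+np.pi): print(a,ctrl.solve_ik([.466,.018,.17],list(q(a))))
d=ctrl.get_image('wrist');print(d['extrinsics'][:3,3]-s['tcp_pos'])
E
```

```text
[ 0.06660016  0.70395528 -0.06662524  0.70396907] [ 0.70397844 -0.06644059 -0.70397844 -0.06644059] [ 0.95513278  0.58972551 -1.3347903   2.03939296  0.66985101  1.05714752
  0.67698727]
[ 1.87571291e-01  9.82250991e-01 -3.34782124e-05]
-1.7589963267948965 [ 0.46394179  0.27989148 -0.63916668  2.05070122  0.21624181  0.8757772
 -2.05509449]
1.3825963267948966 [ 0.95508973  0.58984604 -1.33487717  2.03938649  0.66993717  1.05719965
  0.67732215]
-0.1882 [ 0.72688961  0.3677505  -0.96620438  2.04392594  0.38142197  0.91836925
 -0.63361944]
2.953392653589793 [ 0.93512831  0.553181   -1.29199813  2.03972222  0.62938453  1.0315281
  2.28443344]
[-0.08326377  0.01649535  0.14256802]
```

```bash
python3 - <<'E'
from h import *
rs=[]
p=[.466,.018,.17]
for a in (-.1882+np.pi/2,-.1882-np.pi/2,-.1882):
    ctrl.set_joints(ctrl.solve_ik(p,list(q(a))));ctrl.pause(.4)
    s=ctrl.sense();M=R.from_quat(s['tcp_rot']).as_matrix()
    r,_=look(p[:2],.012,True,a,'car',rad=.11,move=False,tol=.004);rs.append(r[:3]);print(M[:,1].round(3),M[:,2].round(3))
rs=np.array(rs);m=rs[:2].mean(0);b=(rs[0]-m);print(m,b)
E
```

```text
car fit [ 0.4665  0.019  -0.1882] [129.3 129.6] yaw 1.38 tcp [0.466 0.018 0.17 ] t 70.0
[0.187 0.982 0.   ] [ 0.982 -0.187 -0.   ]
car fit [ 0.4665  0.019  -0.1882] [129.3 129.6] yaw -1.76 tcp [0.466 0.018 0.17 ] t 70.7
[ 0.187  0.982 -0.   ] [ 0.982 -0.187  0.   ]
car fit [ 0.4672  0.0176 -0.1876] [128.4 129.2] yaw -0.19 tcp [0.466  0.018  0.1699] t 72.4
[ 0.982 -0.187 -0.   ] [-0.187 -0.982 -0.   ]
[ 0.46649487  0.01895922 -0.1881723 ] [-3.23486328e-06  2.07519531e-06  2.79631914e-06]
```

```bash
python3 - <<'E'
from h import *
put('carrier',[.46615,.01795,-.1880])
x,y,t=db()['tin_a'];c=[x,y]
squeeze(c,t,.066,.007,.044)
a=pick(c,t+np.pi/2,.066,.007,up=.12)
X,Y,T=db()['carrier']
setdown([X,Y],T+np.pi/2,.066,.007,.012,.16)
ctrl.grip(.085);go([X,Y,.056+.11],T+np.pi/2);ctrl.pause(.4)
r,_=look([X,Y],.056,True,0,'stack1',move=False)
M=R.from_quat(ctrl.sense()['tcp_rot']).as_matrix()
print('lid centre',np.array(r[:2])-.0011*M[:2,1]-.00015*M[:2,2],'target',X,Y,T)
E
```

```text
squeeze t 75.3 tcp [ 0.6359 -0.1554  0.0015] F [ 0.2 -0.8  5.7] op 0.0651
down t 79.2 tcp [ 0.6355 -0.1554  0.0011] F [ 0.2 -0.4 -0.5] op 0.08
grip t 79.7 tcp [ 0.6356 -0.1552  0.0013] F [-0.7 -0.6  6. ] op 0.0649
up t 80.8 tcp [ 0.6343 -0.1552  0.1189] F [-0.1  0.3 -4. ] op 0.065
above t 85.0 tcp [0.4662 0.0179 0.0246] F [-0.1 -0.5 -2.6] op 0.0651
low dz -0.0000 t 88.0 tcp [0.4662 0.018  0.0132] F [-2.9 -0.5  6.8] op 0.0649
clear t 90.1 tcp [0.4657 0.018  0.1594] F [-0.6 -1.3 -1. ] op 0.0798
stack1 fit [ 0.4674  0.0184 -0.1932] [63.5 64. ] yaw 0 tcp [0.4661 0.0179 0.1659] t 91.1
lid centre [0.46774999 0.01949782] target 0.46615 0.01795 -0.188
```

View pics/stack1.png

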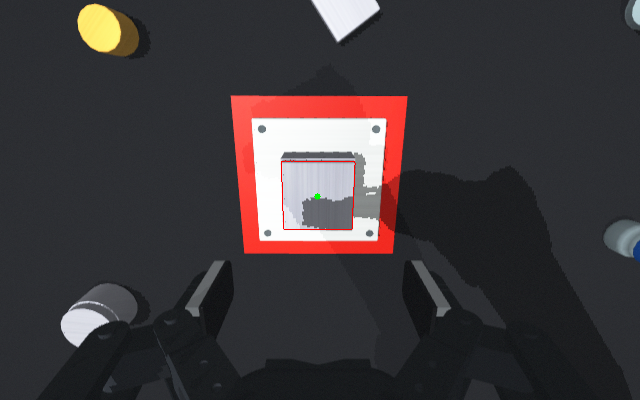

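```bash
cat >> h.py <<'E'
def corr(r):
    M=R.from_quat(ctrl.sense()['tcp_rot']).as_matrix();return np.array(r[:2])-.0011*M[:2,1]-.00015*M[:2,2]
E
python3 - <<'E'
from h import *
X,Y,T=db()['carrier']
print(R.from_quat(ctrl.sense()['tcp_rot']).as_matrix()[:,1])
d=ctrl.get_image('wrist')
r=fit(d,[X,Y],.012,True,.11,'chk',.004);print(r,corr(r))
# tin body: side faces - all points with z in .016..0.044
W=world(d);m=(W[...,2]>.02)&(W[...,2]<.045)&(np.hypot(W[...,0]-X,W[...,1]-Y)<.055)
P=W[m];Rm=np.array([[np.cos(T),np.sin(T)],[-np.sin(T),np.cos(T)]]);L=(P[:,:2]-[X,Y])@Rm.T*1e3
print(len(L),np.percentile(L,[1,50,99],axis=0))
E
```

```text
[-1.86875905e-01 -9.82383528e-01  1.66493265e-05]
(0.4655806884765625, 0.016924442291259764, np.float64(-0.18826125430268242), (129.16580200195312, 128.84324645996094)) [0.46593364 0.01797702]
375 [[ 31.88418896 -31.49788108]
 [ 33.39251451   1.25184471]
 [ 33.73088248  33.33314435]]
```

tin_a is centred on the plate: its side face is at 33.4 mm against 33 nominal. Its lid sits about 2 mm off, within its play. Now tin_b.

```bash
python3 - <<'E'
from h import *
x,y,t=db()['tin_b'];c=[x,y]
X,Y,T=db()['carrier']
squeeze(c,T,.060,.007,.044)
a=pick(c,T+np.pi/2,.060,.007,up=.2)
setdown([X,Y],T+np.pi/2,.060,.007,.056,.2)
ctrl.grip(.085);go([X,Y,.1+.11],T+np.pi/2);ctrl.pause(.4)
r,_=look([X,Y],.1,False,0,'stack2',move=False);print('lid centre',corr(r),'target',X,Y)
E
```

```text
squeeze t 94.3 tcp [0.3594 0.2942 0.0027] F [ 0.5 -1.6  6.8] op 0.0576
down t 97.9 tcp [0.3592 0.2944 0.0025] F [-0.2 -0.6 -0.9] op 0.0743
grip t 98.4 tcp [0.3591 0.2944 0.0029] F [-0.8 -0.8  9.6] op 0.0593
up t 100.2 tcp [0.3585 0.2937 0.1993] F [-0.1  0.  -2.2] op 0.0591
above t 104.4 tcp [0.4662 0.018  0.0701] F [ 0.1 -0.7 -1.3] op 0.0592
low dz -0.0000 t 107.4 tcp [0.4663 0.0179 0.0589] F [-3.4 -0.3  9.3] op 0.0592
clear t 109.5 tcp [0.4657 0.0179 0.1994] F [ 0.5 -0.1 -0. ] op 0.0741
stack2 fit [0.4673 0.0184 0.    ] 56.8 yaw 0 tcp [0.466  0.018  0.2099] t 110.5
lid centre [0.46767143 0.01950059] target 0.46615 0.01795
```

View pics/stack2.png

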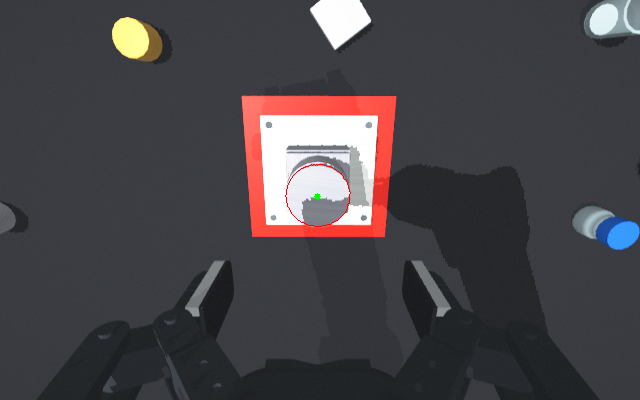

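```bash
python3 - <<'E'
from h import *
X,Y,T=db()['carrier']
Rm=np.array([[np.cos(T),np.sin(T)],[-np.sin(T),np.cos(T)]])
n=0
for a in (T+np.pi/2,T-np.pi/2,T,T+np.pi):
    yt=np.array([np.cos(a),np.sin(a)]);zt=np.cross([0,0,-1],[*yt,0])[:2]
    p=[*(np.array([X,Y])-.09*zt),.2]
    b=ctrl.solve_ik(p,list(q(a)))
    if b is None: print('noik');continue
    Mq=0
    ctrl.set_joints(b);ctrl.pause(.4)
    s=ctrl.sense();M=R.from_quat(s['tcp_rot']).as_matrix()
    if M[:2,1]@yt<0:
        print('flipped, skip',s['joint_pos'][6]);continue
    d=ctrl.get_image('wrist');cv2.imwrite(f'pics/side{n}.png',d['image'])
    W=world(d);P=W[np.isfinite(W[...,2])&(np.hypot(W[...,0]-X,W[...,1]-Y)<.06)]
    L=(P[:,:2]-[X,Y]-.0011*M[:2,1]-.00015*M[:2,2])@Rm.T*1e3
    zl=(Rm@M[:2,2]).round(2);ax=np.argmax(abs(zl));print(n,'zt local',zl,'t',s['t'])
    mz=(P[:,2]>.017)&(P[:,2]<.043)&(abs(L[:,1-ax])<25);v=L[mz,ax];print(' tin_a face',len(v),np.percentile(v,[10,50,90]).round(2))
    mz=(P[:,2]>.062)&(P[:,2]<.087)&(abs(L[:,1-ax])<4);v=L[mz,ax];print(' tin_b front',len(v),np.percentile(v,[10,50,90]).round(2))
    mz=(P[:,2]>.047)&(P[:,2]<.053)&(abs(L[:,1-ax])<25);v=L[mz,ax];print(' lid_a face',len(v),np.percentile(v,[10,50,90]).round(2) if len(v) else '')
    mz=(P[:,2]>.092)&(P[:,2]<.097)&(abs(L[:,1-ax])<4);v=L[mz,ax];print(' lid_b front',len(v),np.percentile(v,[10,50,90]).round(2) if len(v) else '')
    n+=1
E
ls pics | grep side
```

```text
0 zt local [ 1. -0.] t 113.425
 tin_a face 423 [-33.88 -33.51 -33.04]
 tin_b front 96 [-30.68 -30.15 -29.55]
 lid_a face 111 [-33.42 -32.89 -32.51]
 lid_b front 22 [-29.55 -29.36 -28.96]
1 zt local [-1.  0.] t 115.8833
 tin_a face 403 [33.27 33.68 34.11]
 tin_b front 98 [29.62 30.27 30.68]
 lid_a face 113 [31.6  32.09 32.55]
 lid_b front 22 [28.67 28.89 29.39]
2 zt local [-0. -1.] t 117.3583
 tin_a face 415 [34.02 34.41 34.78]
 tin_b front 97 [30.58 30.98 31.39]
 lid_a face 114 [32.91 33.26 33.72]
 lid_b front 25 [29.29 29.74 30.31]
3 zt local [-0.  1.] t 119.925
 tin_a face 422 [-33.09 -32.66 -32.29]
 tin_b front 90 [-29.8  -29.38 -28.83]
 lid_a face 106 [-32.1  -31.63 -31.32]
 lid_b front 27 [-28.7  -28.28 -27.97]
side0.png
side1.png
side2.png
side3.png
```

Side-face depth from four directions puts tin_a, tin_b and their lids within 0.9 mm of the plate centre and within 0.5 mm of each other. On to tin_d.

```bash
python3 - <<'E'
from h import *
x,y,t=db()['tin_d'];c=[x,y]
X,Y,T=db()['carrier']
ctrl.grip(.085);go([.466,.1,.22],T+np.pi/2)
squeeze(c,T,.040,.007,.044)
a=pick(c,T+np.pi/2,.040,.007,up=.22)
setdown([X,Y],T+np.pi/2,.040,.007,.100,.2)
d=ctrl.get_image('wrist');cv2.imwrite('pics/stack3.png',d['image'])
E
```

```text
squeeze t 124.5 tcp [0.4841 0.4228 0.0063] F [-0.2 -0.6  6.1] op 0.0383
down t 128.3 tcp [0.4839 0.4227 0.006 ] F [-0.8  0.2  0.3] op 0.0539
grip t 128.8 tcp [0.4839 0.4228 0.0061] F [-0.7 -0.   5.2] op 0.0381
up t 130.7 tcp [0.4832 0.4221 0.2191] F [-0.3 -0.6 -1.7] op 0.0383
above t 134.5 tcp [0.4663 0.018  0.1175] F [-0.7  0.8 -2.4] op 0.0383
low dz -0.0000 t 137.5 tcp [0.4663 0.0179 0.106 ] F [-3.2 -0.4  6.7] op 0.0384
clear t 139.1 tcp [0.4656 0.0179 0.1994] F [-0.1  0.4 -0. ] op 0.0537
```

View pics/stack3.png

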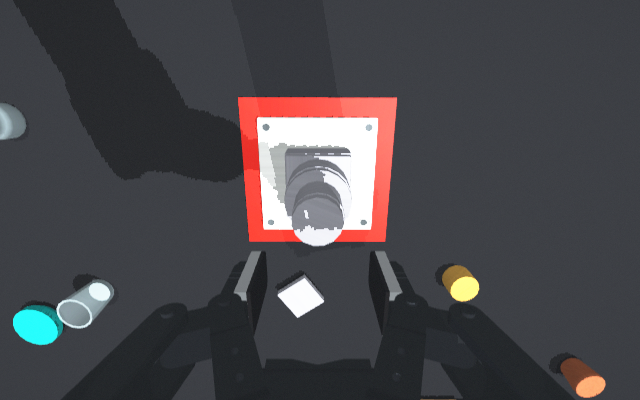

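The pile stands with tin_d on top at (318,215). Now the brass weight.

```bash
python3 - <<'E'
from h import *
x,y,t=db()['weight'];c=[x,y]
X,Y,T=db()['carrier']
lin([X,Y,.24],.15)
go([.56,.12,.24],T)
squeeze(c,T,.036,.007,.028)
a=pick(c,T+np.pi/2,.036,.007,up=.27)
setdown([X,Y],T+np.pi/2,.036,.007,.144,.27)
st()
E
```

```text
squeeze t 143.2 tcp [0.6345 0.1694 0.0068] F [-0.4 -1.3  6.1] op 0.0339
down t 146.9 tcp [0.6341 0.1693 0.0064] F [ 0.4  0.1 -0.8] op 0.0502
grip t 147.3 tcp [0.6342 0.1694 0.0065] F [-0.8 -0.9  5.3] op 0.034
up t 149.7 tcp [0.6334 0.1691 0.2693] F [ 0.  -0.1 -1.6] op 0.0341
above t 153.3 tcp [0.4662 0.018  0.1619] F [ 0.8 -0.6 -1.8] op 0.034
low dz 0.0000 t 156.3 tcp [0.4665 0.018  0.1504] F [-0.9  0.8  4.7] op 0.0342
clear t 158.2 tcp [0.4657 0.0179 0.2693] F [ 0.3  1.2 -0.4] op 0.0498
 t 158.2 tcp [0.4657 0.0179 0.2693] F [ 0.3  1.2 -0.4] op 0.0498
```

Final check: side faces from two perpendicular views, plus the fixed cameras.

```bash
python3 - <<'E'
from h import *
X,Y,T=db()['carrier']
Rm=np.array([[np.cos(T),np.sin(T)],[-np.sin(T),np.cos(T)]])
for a in (T+np.pi/2,T):
    yt=np.array([np.cos(a),np.sin(a)]);zt=np.cross([0,0,-1],[*yt,0])[:2]
    p=[*(np.array([X,Y])-.11*zt),.27]
    ctrl.move_ptp(p,list(q(a)));ctrl.pause(.4)
    M=R.from_quat(ctrl.sense()['tcp_rot']).as_matrix()
    d=ctrl.get_image('wrist');cv2.imwrite(f'pics/fin{a:.1f}.png',d['image'])
    W=world(d);P=W[np.isfinite(W[...,2])&(np.hypot(W[...,0]-X,W[...,1]-Y)<.06)]
    L=(P[:,:2]-[X,Y]-.0011*M[:2,1]-.00015*M[:2,2])@Rm.T*1e3
    zl=(Rm@M[:2,2]).round(2);ax=np.argmax(abs(zl));print('zt local',zl)
    for nm,lo,hi,h in [('tin_a',.017,.043,33),('tin_b',.062,.087,30),('tin_d',.105,.131,20),('lid_d',.136,.143,19),('weight',.147,.168,18)]:
        mz=(P[:,2]>lo)&(P[:,2]<hi)&(abs(L[:,1-ax])<4);v=L[mz,ax];print(nm,len(v),'offset',(np.median(v)+np.sign(zl[ax])*h).round(2) if len(v) else '')
    print('zmax',np.nanmax(P[:,2]))
for n in ('scene','top'):
    d=ctrl.get_image(n);cv2.imwrite(f'pics/{n}_fin.png',d['image'])
cv2.imwrite('pics/fin.png',np.vstack([np.hstack([cv2.imread('pics/scene_fin.png')[100:300,120:520],cv2.imread('pics/top_fin.png')[80:280,130:530]]),cv2.imread(f'pics/fin{T:.1f}.png')[:, :].repeat(1,0)[0:400].copy()[:, :640] if 0 else np.hstack([cv2.imread(f'pics/fin{T+np.pi/2:.1f}.png')[:300,120:520],cv2.imread(f'pics/fin{T:.1f}.png')[:300,120:520]])]))
st()
E
```

```text
zt local [ 1. -0.]
tin_a 42 offset -0.51
tin_b 50 offset -0.16
tin_d 91 offset -0.17
lid_d 32 offset -0.55
weight 100 offset 0.16
zmax 0.17410072763236764
zt local [ 0. -1.]
tin_a 44 offset 1.54
tin_b 53 offset 1.38
tin_d 86 offset 0.93
lid_d 28 offset 0.51
weight 105 offset 0.88
zmax 0.17351431431065886
 t 161.3 tcp [0.4867 0.126  0.27  ] F [-0.5  0.2 -0.8] op 0.05
```

View pics/fin.png

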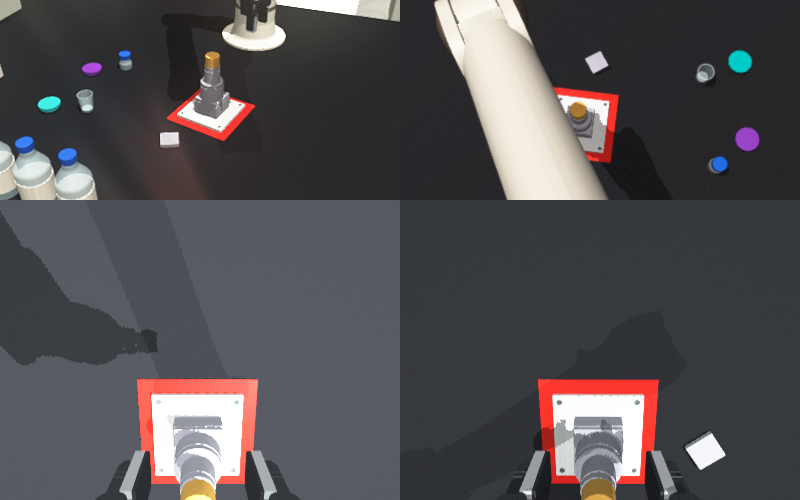

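The pictures show the pile upright at scene crop (211,85), with the weight on top, lid_c left where it was and the beaker and jar still standing. The top reads about 173 mm against 172 expected. Handing in.

```bash
python3 - <<'E'
from h import *
print(ctrl.close_job())
E
```

```text
the job is handed in; nothing more can be done
None
```

The job is handed in at about 161 s of the 210 s allowed. Tins a, b and d were out; each was closed with its own lid. They are stacked a, b, d on the middle of the carrier plate, with the brass weight standing on the top lid. tin_c was absent, so lid_c is the spare and stayed where it was.

**Lids:** each was pressed with about 19–30 N, and pressing stopped at 44.0–44.1 mm, which matches a fully closed tin (44 mm).

**Pile:** the depth readings put the tins, the top lid and the weight within about 1 mm of each other and within about 1.5 mm of the plate centre. The top is about 173 mm high against 172 mm expected.

**Squareness:** tin_a was set to the plate's angle. Its lid reads within about 0.3° of the plate.

**Bystanders:** the beaker and jar still stand in the final pictures. I did not re-measure their positions.

**Disagreements:**
- After I placed tins a and b, the overhead fit showed their lids about 2 mm off centre. Four side views showed at most 0.9 mm, and I trusted those because opposite views cancel the camera's offset.
- The last check used only two views at longer range. It gave 1.4–1.5 mm for the lower tins, where the four views gave 0.8–0.9 mm.

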